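# Swing the saucepan handle in off the edge

### The arm

A 6-joint arm with a two-finger parallel gripper is mounted at the origin on a cart in front of the work surface, level with it; the furniture and walls round the work are solid. World frame = base frame: x ahead of the robot, y to its left, z up, the work surface at z = 0. Lengths are in m, angles in rad, forces in N, time in s.
With the tool pointing down it reaches from about 0.325 to 0.9 m from the base axis. Payload 3.5 kg.
Tool frame: the origin (TCP) lies midway between the tips of the shut fingers; the grasp point (between the pads) lies 19 mm behind it (r.grip_depth is the z of the grasp point in the tool frame, in m); z points along the fingers, y is the direction in which the jaws open and shut (so a half turn about z gives the same grasp; the last joint's range is limited). The gripper opens to 85 mm and grips with 20 to 120 N. Pads are 22 mm wide; open, the fingers measure 114 mm over their backs; the gripper's body (76 mm by 85 mm) begins 54 mm behind the grasp point. The pads swing forward as they close: fully open they stand 13 mm farther back than shut.
Start: joints at [-1.34, 0.276, -0.026, 1.268, 0, 1.467], TCP at [0.205, -0.591, 0.231] pointing down, gripper open.
Joint ranges: [-3.12, 3.12], [-0.85, 1.88], [-1.08, 1.24], [-1.95, 2.15], [-1.57, 1.53], [-3.14, 3.14]. Speed limits (rad/s): [2.57, 2.57, 3.14, 3.14, 3.14, 3.14].

### API

Orientations are given as a rotation vector (axis times angle).
In Python, from plant import r gives the robot as it stands.
- The arm moves only by the shell command python3 -m crank 'ROWS' [FORCE]. ROWS is JSON, one flat list of numbers, 5 for each row, row after row: the shift along the tool's x, y, z in units of 2 cm (1.0 is 2 cm), then the turn about the tool's z in units of 0.1 rad (1.0 is 0.1 rad), then the closure, from -1 (fully open) to 1 (shut). A call has 1 to 12 rows; each row shifts and turns the commanded pose from where the row before left it, along the tool's axes as they then stand; what a row does not reach is not made up. A row lasts 1/8 s, in which the tool goes at most 62.5 mm and 10.7 degrees, less where a joint would pass 70% of its speed; a pose out of reach is approached as far as the arm can. A call with a number of a shift or a turn outside -1 to 1 is refused whole. A call with a gripper value outside its range is refused whole. The fingers move at their own pace and stop on an object; FORCE is the grip in N (left out, the last holds). Time passes only in rows, so rows that do not move let the fingers close. It gives the time, the measured TCP pose, the force and the opening at its end, in the units of the state.
- r.observe(): the state, without advancing time (a new reading comes with each control period).
- r.snapshot(name): name is "scene" or "top"; returns the picture (400x640x3 uint8, red, green, blue); there is no depth.
- r.camera_info(name): a dict with "fx", "fy", "cx", "cy" (pixels), "R" (3x3) and "t" (3): a world point X has camera coordinates R X + t. Camera axes: x right, y down, z forward; pixel columns grow to the right and rows downward; lengths in m; the calibration is good to about 2 mm. A picture is of the moment at which its call begins. camera_info takes no time and is no camera call.
- r.job_done(): hands the job in, once; it reports no verdict.
The state is a dict: "clock": time; "joints": joint angles; "qvel": joint speeds; "effort": joint torques, N m; "tcp_pos": TCP position; "ee_rot": TCP orientation; "ft_force": force on the tool from outside, world axes, zero at the start; "wrist_torque": the same for the moment, N m; "opening": finger opening in m.
Only numpy, scipy, OpenCV 4.12 (cv2) and the standard library are available. Lean on these libraries where they do the work, as an engineer would, in place of code of your own. Each camera call takes 0.05 s, during which the arm holds its last target.

### The job

The saucepan's long handle sticks out over the front edge of the warming tray, where someone could catch it. Swing the handle inward, turning the pan on the spot without lifting it, until the whole handle lies over the tray, in front of the small milk pan and well clear of it and of the casserole. The saucepan stays where it stands, the other two pans are left alone, and you let go of the handle at the end.

Things in the scene. Friction and masses are not known exactly. Their poses are not given: they have to be found in the camera images.
- saucepan: Loose open steel saucepan on the left or right end of the tray, 140 mm outer diameter, 85 mm high, about 0.6 kg; it slides and turns freely. Origin: centre of its underside, z up. One straight level handle along its own -x: black part 88 to 200 mm from the pan's axis, 20 mm wide, 15 mm thick, centred 68 mm above the underside; pinch it across its width from above, about 130 mm from the axis.
- saucepan_handle_end (a point): Far end of the saucepan's handle, on its centre line: 200 mm from the pan's axis, 68 mm above the pan's underside. Same axes as the saucepan.
- milk_pan: The small milk pan: loose steel pan, outer diameter 100 mm, 70 mm high, at the middle of the tray towards the back. Its own shorter black handle (to 150 mm from its axis, along its own -x) points away to the back right. Origin: centre of its underside, z up. To be left alone.
- casserole: The casserole: loose low steel pan, outer diameter 170 mm, 60 mm high, no long handle but two small loops at front and back (to 107 mm from its axis). Stands on the end of the tray opposite to the saucepan. Origin: centre of its underside, z up. To be left alone.
- tray: Fixed flat keep-warm tray with grey glass top and aluminium frame, 280 mm deep (its x, away from the robot) by 560 mm wide (its y, to the robot's left) by 20 mm high. Origin: centre of its underside on the worktop; its front edge is at its x = -140 mm, its top at z = 20 mm. All three pans stand on it.

How it is judged:
At the end, for the whole second after the job is handed in: Handle end over the tray: behind its front edge, at most 50 mm behind its middle. Handle centre line 65 mm or more from the milk pan's axis, its end 100 mm or more from the casserole's. Saucepan upright, at rest, within 30 mm of its start; the other pans within 15 mm of theirs (x of saucepan_handle_end in the frame of tray between -0.14 and 0.05 m and y of saucepan_handle_end in the frame of tray between -0.28 and 0.28 m and (y of milk_pan in the frame of saucepan above 0.065 m or y of milk_pan in the frame of saucepan below -0.065 m) and horizontal distance between saucepan_handle_end and casserole above 0.1 m and distance of saucepan from where it was at the start of the episode below 0.03 m and angle between saucepan's own z axis and vertical below 0.05 rad and linear speed of saucepan below 0.01 m/s and angular speed of saucepan below 0.05 rad/s and distance of each of milk_pan, casserole from where it was at the start of the episode below 0.015 m); the robot touches nothing.
It fails at once if the saucepan is lifted more than 20 mm off the tray (z of saucepan in the frame of tray above 0.04 m).
It fails at once if the saucepan is tipped by more than 15 degrees (angle between saucepan's own z axis and vertical above 0.26 rad).
It fails at once if the milk pan or the casserole is shoved by more than 15 mm (distance of any of milk_pan, casserole from where it was at the start of the episode above 0.015 m).
It also fails if it takes over 35 s, if anything falls off the work surface, if the arm or the gripper's body presses on something with over 40 N, if the wrist force passes 120 N, or if a joint passes its speed limit or range.

## Working session

There is one attempt and no reset: what is moved stays moved. The work goes in short steps, Python scripts to look and compute and a shell command to move; the robot and the scene stay as the last step left them, time stands still between calls to the robot, and variables do not carry over. Pictures are saved under pics/ and viewed, and the job is handed in when it is done.

```bash
mkdir -p pics; ls; python3 - <<'E'
from plant import r
import cv2
s=r.observe(); print(s['clock'],s['tcp_pos'],s['ee_rot'],s['opening'],r.grip_depth)
for n in("scene","top"):
    im=r.snapshot(n); cv2.imwrite(f"pics/{n}0.png",im[:,:,::-1]); print(n,r.camera_info(n))
E
```

```text
pics
0.0 [ 0.20459344 -0.5897259   0.23012266] [-3.09569048e+00 -5.21560701e-01  2.06645269e-04] 0.08535268221985087 -0.0187
scene {'fx': 484.2827544450267, 'fy': 484.2827544450267, 'cx': 317.88078628276844, 'cy': 198.1064386127195, 'R': array([[-0.91382617, -0.40571341, -0.01784265],
       [-0.22546955,  0.54340809, -0.80862298],
       [ 0.33776503, -0.73491787, -0.58805656]]), 't': array([0.42850461, 0.2597957 , 0.70940901])}
top {'fx': 420.5018039975872, 'fy': 420.5018039975872, 'cx': 317.23096139480026, 'cy': 196.7546083764516, 'R': array([[ 0.0202189 , -0.99977266,  0.00676896],
       [-0.9859312 , -0.02106166, -0.16581941],
       [ 0.16592428, -0.00332105, -0.9861329 ]]), 't': array([-0.11924625,  0.53127121,  0.90342587])}
```

View pics/scene0.png

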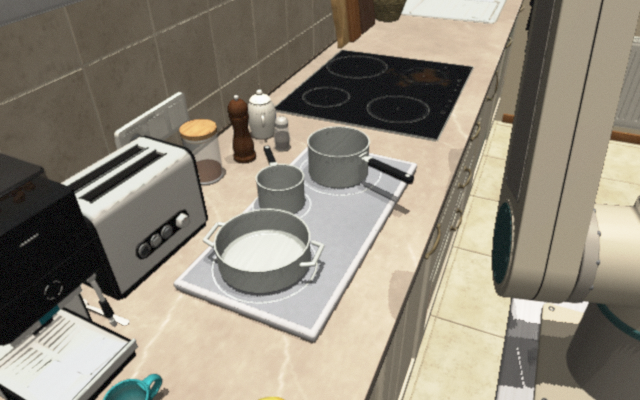

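View pics/top0.png

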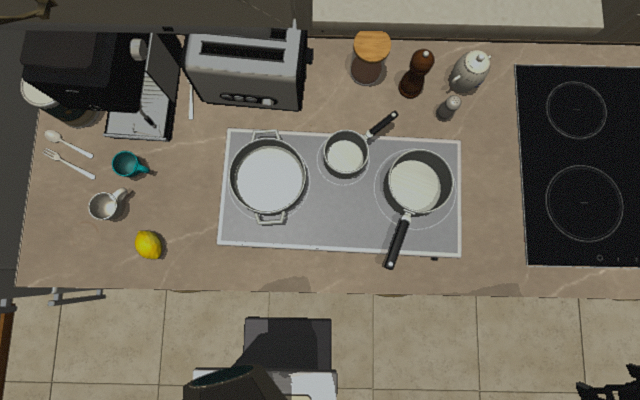

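The scene view shows the saucepan at the far end of the tray, with its handle running from about (368,162) to (412,178). In the top view the pan rim is near (420,182) and the handle runs from (408,215) to (390,266). The milk pan is near (346,153), the casserole near (268,178), and the tray's front corners near (219,243) and (460,256).

```bash
cat > h.py <<'E'
import numpy as np,cv2
from plant import r
CI={n:r.camera_info(n) for n in("scene","top")}
def ray(n,uv):
    c=CI[n]; d=np.array([(uv[0]-c['cx'])/c['fx'],(uv[1]-c['cy'])/c['fy'],1.])
    return -c['R'].T@c['t'], c['R'].T@d
def onz(n,uv,z):
    o,d=ray(n,uv); return o+d*(z-o[2])/d[2]
def tri(uv1,uv2):
    o1,d1=ray("scene",uv1);o2,d2=ray("top",uv2)
    s=np.linalg.lstsq(np.c_[d1,-d2],o2-o1,rcond=None)[0]
    a=o1+s[0]*d1;b=o2+s[1]*d2
    return (a+b)/2,np.linalg.norm(a-b)
def proj(n,X):
    c=CI[n];p=c['R']@X+c['t'];return c['fx']*p[0]/p[2]+c['cx'],c['fy']*p[1]/p[2]+c['cy']
def handle(n,im,box):
    x0,y0,x1,y1=box
    m=(im[y0:y1,x0:x1].max(2)<60).astype(np.uint8)
    k,l,st,c=cv2.connectedComponentsWithStats(m)
    i=1+np.argmax(st[1:,4]); ys,xs=np.nonzero(l==i)
    P=np.c_[xs+x0,ys+y0].astype(float); mu=P.mean(0)
    d=np.linalg.svd(P-mu,full_matrices=False)[2][0]; t=(P-mu)@d
    return mu,mu+d*t.min(),mu+d*t.max(),len(P),cv2.minAreaRect(P.astype(np.float32))
E
python3 - <<'E'
from h import *
S=cv2.imread('pics/scene0.png')[:,:,::-1];T=cv2.imread('pics/top0.png')[:,:,::-1]
hs=handle("scene",S,(355,150,430,190));ht=handle("top",T,(375,205,425,280))
print(hs);print(ht)
print("mid",tri(hs[0],ht[0]))
for a in hs[1:3]:
  for b in ht[1:3]: print(tri(a,b))
for uv in [(219,243),(460,256),(460,141),(229,129)]: print(uv,onz("top",uv,.02))
a=cv2.resize(S[130:230,290:430],None,fx=4,fy=4,interpolation=0)
b=cv2.resize(T[120:280,215:470],None,fx=3,fy=3,interpolation=0)
cv2.imwrite('pics/za.png',a[:,:,::-1]);cv2.imwrite('pics/zb.png',b[:,:,::-1])
E
```

```text
(array([389.71965318, 170.52023121]), array([368.97157841, 160.90376429]), array([411.6768896 , 180.69712908]), 346, ((390.2474060058594, 170.9433135986328), (47.112064361572266, 8.427372932434082), 23.96249008178711))
(array([396.45211581, 242.08685969]), array([404.06870643, 220.02371869]), array([387.35702136, 268.43281441]), 449, ((395.4277038574219, 244.12155151367188), (10.983062744140625, 51.198822021484375), 19.44003677368164))
mid (array([ 0.43019591, -0.27867733,  0.0854608 ]), np.float64(0.005558951919201548))
(array([ 0.47919165, -0.29444312,  0.08829688]), np.float64(0.0015550912740618012))
(array([ 0.41631453, -0.23512519,  0.1377999 ]), np.float64(0.08283558540205005))
(array([ 0.43519478, -0.30804576,  0.05223684]), np.float64(0.09828386804100228))
(array([ 0.37634749, -0.25841876,  0.08614533]), np.float64(0.0021552134431252474))
(219, 243) [0.42665821 0.11242828 0.02      ]
(460, 256) [ 0.40859238 -0.43449168  0.02      ]
(460, 141) [ 0.67917551 -0.44427727  0.02      ]
(229, 129) [0.69650537 0.10459253 0.02      ]
```

View pics/za.png

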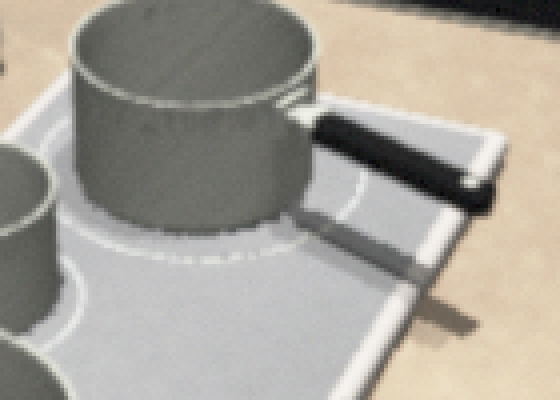

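View pics/zb.png

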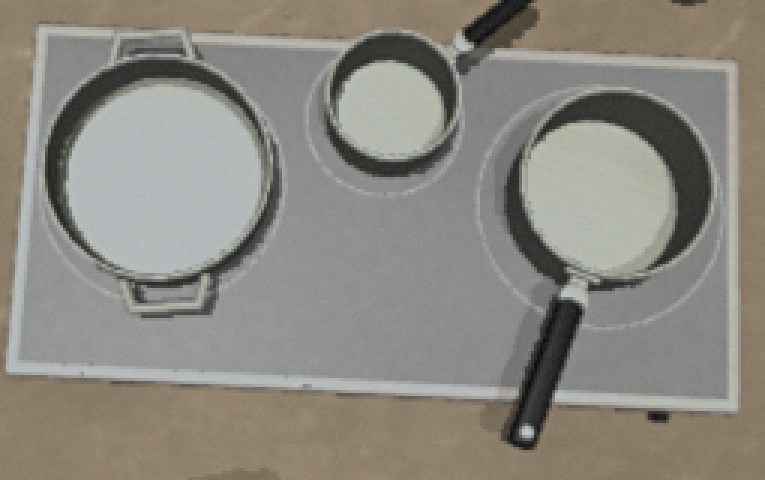

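The zooms show clean rims. In zb the saucepan rim spans x 520–717 and y 88–282. The milk pan spans 327–460 by 30–160, and the casserole 42–272 by 55–280. The handle's triangulated height of about 0.086–0.088 m agrees with the text (20+68 mm).

```bash
python3 - <<'E'
from h import *
def zc(x,y): return (x/3+215-.33,y/3+120-.33)
C={}
for n,b,z,rr in [("sauce",(520,717,88,282),.105,.07),("milk",(327,460,30,160),.09,.05),("cass",(42,272,55,280),.08,.085)]:
    x0,x1,y0,y1=b
    L=onz("top",zc(x0,(y0+y1)/2),z);R=onz("top",zc(x1,(y0+y1)/2),z);U=onz("top",zc((x0+x1)/2,y0),z);D=onz("top",zc((x0+x1)/2,y1),z)
    C[n]=(L+R+U+D)/4; print(n,C[n],np.linalg.norm(L-R),np.linalg.norm(U-D))
c=C["sauce"][:2]
T=cv2.imread('pics/top0.png')[:,:,::-1]
ht=handle("top",T,(375,205,425,280))
a=onz("top",ht[1],.095)[:2];b=onz("top",ht[2],.095)[:2]
for p in(a,b): print(p,np.linalg.norm(p-c),np.degrees(np.arctan2(*(p-c)[::-1])))
tr=np.mean([onz("top",uv,.02) for uv in [(219,243),(460,256),(460,141),(229,129)]],0);print("tray",tr)
E
```

```text
sauce [ 0.56189945 -0.32758674  0.105     ] 0.13987054574398775 0.14044749762027398
milk [ 0.62825664 -0.16853137  0.09      ] 0.09698479597538363 0.09787313607860954
cass [0.57310698 0.00270263 0.08      ] 0.16751296149139958 0.16779687946492972
[ 0.47916521 -0.2928209 ] 0.08974195818214596 157.20732320895033
[ 0.3773865  -0.25665483] 0.19767742707627087 158.97185418359587
tray [ 0.55273287 -0.16543703  0.02      ]
```

Plan: grip the handle at about (0.441, −0.281) with tool x along the handle (yaw about 160°, which leaves enough range on the last joint). Then swing about 46° clockwise around the pan axis. First I move above the handle, then turn.

```bash
python3 -m crank '[0.95,-0.63,0,0,-1, 0.95,-0.63,0,0,-1, 0.95,-0.63,0,0,-1, 0.95,-0.63,0,0,-1, 0.95,-0.63,0,0,-1, 0.95,-0.63,0,0,-1, 0.95,-0.63,0,0,-1, 0.95,-0.63,0,0,-1, 0.95,-0.63,0,0,-1]' 40
python3 -m crank '[0.95,-0.63,0,0,-1, 0.95,-0.63,0,0,-1, 0.95,-0.63,0,0,-1, 0.95,-0.63,0,0,-1, 0.95,-0.63,0,0,-1, 0.95,-0.63,0,0,-1, 0.95,-0.63,0,0,-1, 0.95,-0.63,0,0,-1]'
python3 -m crank '[0,0,0.15,-1,-1, 0,0,0.15,-1,-1, 0,0,0.15,-1,-1, 0,0,0.15,-1,-1, 0,0,0.15,-1,-1, 0,0,0.15,-1,-1, 0,0,0.15,-1,-1, 0,0,0.15,-1,-1, 0,0,0.15,-1,-1, 0,0,0.15,-1,-1, 0,0,0.15,-1,-1, 0,0,0.15,-1,-1]'
python3 -m crank '[0,0,0.15,-1,-1, 0,0,0.15,-1,-1, 0,0,0.15,-1,-1, 0,0,0.15,-1,-1, 0,0,0.15,-1,-1, 0,0,0.15,-1,-1, 0,0,0.15,-1,-1, 0,0,0.15,-1,-1, 0,0,0.15,-1,-1, 0,0,0.15,-1,-1, 0,0,0.15,-1,-1, 0,0,0.15,-1,-1]'
python3 -m crank '[0,0,0,-0.6,-1, 0,0,0,0,-1]'
python3 - <<'E'
from h import *
from scipy.spatial.transform import Rotation as Ro
s=r.observe();M=Ro.from_rotvec(s['ee_rot']).as_matrix()
print(s['clock'],s['tcp_pos'],np.degrees(np.arctan2(M[1,0],M[0,0])),M[:,2],s['joints'],s['ft_force'])
d=np.array([.441,-.281,.088-.0187])-s['tcp_pos'];print("units",M.T@d/.02)
for n in("scene","top"): cv2.imwrite(f"pics/{n}1.png",r.snapshot(n)[:,:,::-1])
E
```

```text
clock: 1.23
tcp_pos: [0.3301, -0.4261, 0.2313]
ee_rot: [3.098, 0.522, 0.0]
ft_force: [-0.3, 0.4, -0.0]
opening: 0.0852
clock: 2.22
tcp_pos: [0.4404, -0.281, 0.2313]
ee_rot: [3.098, 0.522, 0.0]
ft_force: [0.4, -0.2, -0.3]
opening: 0.0852
clock: 3.72
tcp_pos: [0.44, -0.2816, 0.1952]
ee_rot: [2.258, 2.184, -0.0]
ft_force: [0.2, -0.6, 0.4]
opening: 0.0857
clock: 5.22
tcp_pos: [0.44, -0.2816, 0.1592]
ee_rot: [0.631, 3.078, 0.0]
ft_force: [-0.9, 0.3, 0.6]
opening: 0.0853
clock: 5.48
tcp_pos: [0.4399, -0.2817, 0.1593]
ee_rot: [-0.544, -3.094, -0.0]
ft_force: [0.5, 0.2, 0.1]
opening: 0.0858
5.475 [ 0.43993865 -0.28171556  0.15928177] 160.04292820573633 [-1.55826486e-05  7.87350547e-05 -9.99999997e-01] [-6.93373906e-01  1.46331749e-01 -3.46937599e-01  1.07758929e+00
  5.05952327e-05 -3.45057294e-01] [0.54249833 0.19546849 0.07302427]
units [-0.03785576  0.05143318  4.49909024]
```

```bash
python3 - <<'E'
import cv2
b=cv2.imread('pics/top1.png')[120:320,300:480];a=cv2.imread('pics/scene1.png')[90:250,250:450]
cv2.imwrite('pics/z1.png',cv2.hconcat([cv2.resize(b,(396,440),interpolation=0),cv2.resize(a,(400,320)).copy() if 0 else cv2.copyMakeBorder(cv2.resize(a,(400,320)),0,120,0,0,0)]))
E
```

```text
(no output)
```

View pics/z1.png

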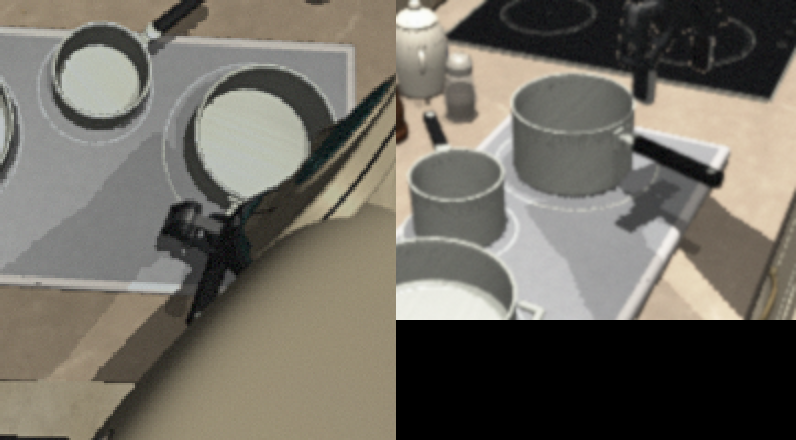

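In the left-hand top crop, one open finger shows at about (185,220) and the handle runs below at (200,310). The fingers stand across the handle. Next I descend and close.

```bash
python3 -m crank '[0,0.05,0.9,0,-1, 0,0,0.9,0,-1, 0,0,0.9,0,-1, 0,0,0.9,0,-1, 0,0,0.9,0,-1, 0,0,0,0,-1]'
python3 -m crank '[0,0,0,0,-0.4, 0,0,0,0,0, 0,0,0,0,0.3, 0,0,0,0,0.6, 0,0,0,0,1, 0,0,0,0,1, 0,0,0,0,1, 0,0,0,0,1]' 40
python3 - <<'E'
from h import *
for n in("scene","top"): cv2.imwrite(f"pics/{n}2.png",r.snapshot(n)[:,:,::-1])
S=cv2.imread('pics/scene2.png')[130:230,290:440];cv2.imwrite('pics/z2.png',cv2.resize(S,None,fx=4,fy=4))
E
```

```text
clock: 6.32
tcp_pos: [0.439, -0.2803, 0.068]
ee_rot: [-0.544, -3.091, -0.003]
ft_force: [0.5, -0.2, 0.5]
opening: 0.0853
clock: 7.32
tcp_pos: [0.4403, -0.2816, 0.0698]
ee_rot: [0.544, 3.094, -0.001]
ft_force: [-2.0, 0.1, 6.2]
opening: 0.0197
```

View pics/z2.png

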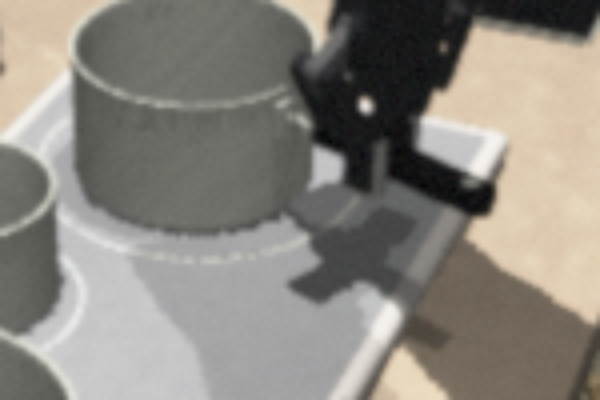

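The opening is 19.7 mm, so the handle is held. The wrist shows about 6 N vertical, so I raise 1 mm to relieve it.

```bash
python3 -m crank '[0,0,-0.05,0,1, 0,0,0,0,1, 0,0,0,0,1]'
python3 -m crank '[-0.008,0.325,0,0.5,1, -0.008,0.325,0,0.5,1, -0.008,0.325,0,0.5,1, -0.008,0.325,0,0.5,1]'
```

```text
clock: 7.8
tcp_pos: [0.4403, -0.2815, 0.07]
ee_rot: [0.544, 3.094, -0.0]
ft_force: [2.4, -0.5, -2.1]
opening: 0.0194
clock: 8.3
tcp_pos: [0.4508, -0.2573, 0.07]
ee_rot: [-0.851, -3.023, -0.001]
ft_force: [0.4, 1.0, -0.2]
opening: 0.0193
```

Forces are small and the pan is following. I carry on with the swing.

```bash
python3 -m crank '[-0.008,0.325,0,0.5,1, -0.008,0.325,0,0.5,1, -0.008,0.325,0,0.5,1, -0.008,0.325,0,0.5,1, -0.008,0.325,0,0.5,1, -0.008,0.325,0,0.5,1]'
python3 -m crank '[-0.008,0.325,0,0.5,1, -0.008,0.325,0,0.5,1, -0.008,0.325,0,0.5,1, -0.008,0.325,0,0.5,1, -0.008,0.325,0,0.5,1, -0.008,0.325,0,0.5,1, 0,0,0,0,1, 0,0,0,0,1]'
python3 - <<'E'
from h import *
for n in("scene","top"): cv2.imwrite(f"pics/{n}3.png",r.snapshot(n)[:,:,::-1])
S=cv2.imread('pics/scene3.png')[100:300,200:440];T=cv2.imread('pics/top3.png')[110:280,210:480]
cv2.imwrite('pics/z3.png',cv2.hconcat([cv2.resize(S,(398,332)),cv2.resize(T,(400,332))]))
E
```

```text
clock: 9.05
tcp_pos: [0.4758, -0.2275, 0.07]
ee_rot: [-1.293, -2.862, -0.0]
ft_force: [-0.6, -0.8, 0.3]
opening: 0.0191
clock: 10.05
tcp_pos: [0.5085, -0.2067, 0.07]
ee_rot: [-1.704, -2.638, -0.001]
ft_force: [1.2, 0.8, -1.0]
opening: 0.0191
```

View pics/z3.png

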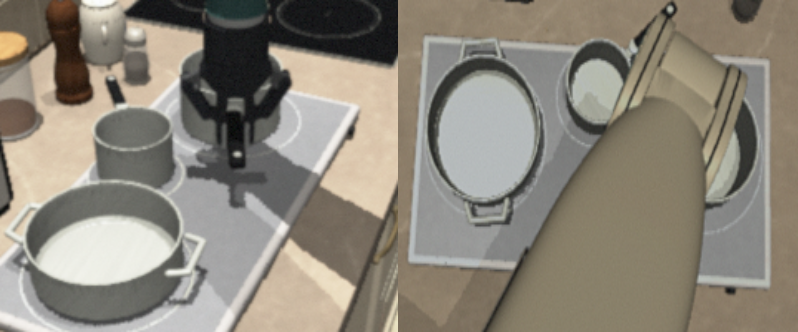

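The handle now points along the tray in front of the milk pan, its end at about (237,155) in the left crop, and the other pans have not moved. Next I open partway and rise.

```bash
python3 -m crank '[0,0,0,0,0.6, 0,0,0,0,0.3, 0,0,0,0,0, 0,0,0,0,-0.3, 0,0,0,0,-0.3, 0,0,0,0,-0.3]'
python3 -m crank '[0,0,-0.3,0,-0.3, 0,0,-0.6,0,-0.3, 0,0,-1,0,-0.3, 0,0,-1,0,-0.3, 0,0,-1,0,-0.3, 0,0,-1,0,-0.3, 0,0,-1,0,-0.3, 0,0,-1,0,-0.3, 0,0,-1,0,-0.3]'
python3 -m crank '[1,0,0,0,-0.3, 1,0.5,0,0,-0.3, 1,0,0,0,-0.3, 1,-0.5,0,0,-0.3, 1,-1,0,0,-0.3, 1,-1,0,0,-0.3, 1,-1,0,0,-0.3, 1,-1,0,0,-0.3, 1,-1,0,0,-0.3, 1,-1,0,0,-0.3, 1,-1,0,0,-0.3, 1,-1,0,0,-0.3]'
python3 - <<'E'
from h import *
for n in("scene","top"): cv2.imwrite(f"pics/{n}4.png",r.snapshot(n)[:,:,::-1])
T=cv2.imread('pics/top4.png');cv2.imwrite('pics/z4.png',cv2.resize(T[120:280,215:470],None,fx=3,fy=3,interpolation=0))
E
```

```text
clock: 10.9
tcp_pos: [0.509, -0.2072, 0.0704]
ee_rot: [1.706, 2.638, -0.0]
ft_force: [0.7, -0.2, 0.1]
opening: 0.0553
clock: 12.02
tcp_pos: [0.5091, -0.2071, 0.2301]
ee_rot: [1.705, 2.637, 0.0]
ft_force: [-0.2, -0.7, 0.5]
opening: 0.0555
clock: 13.52
tcp_pos: [0.2623, -0.0526, 0.2273]
ee_rot: [-1.704, -2.638, 0.0]
ft_force: [0.7, 0.4, 0.2]
opening: 0.0557
```

View pics/z4.png

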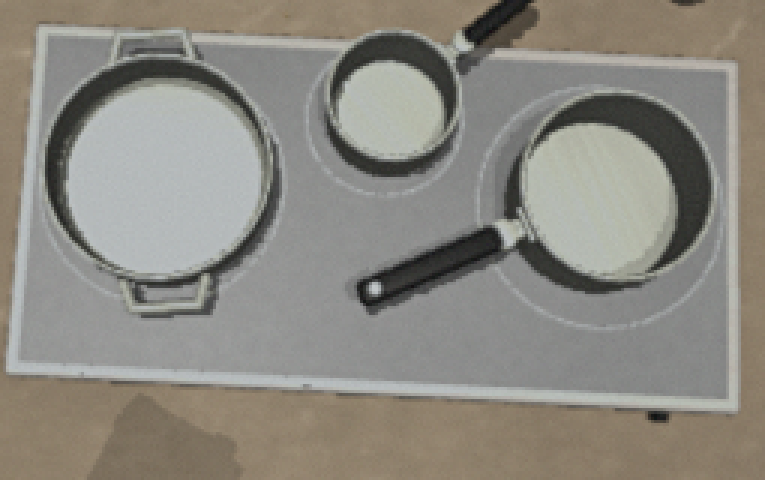

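View pics/scene4.png

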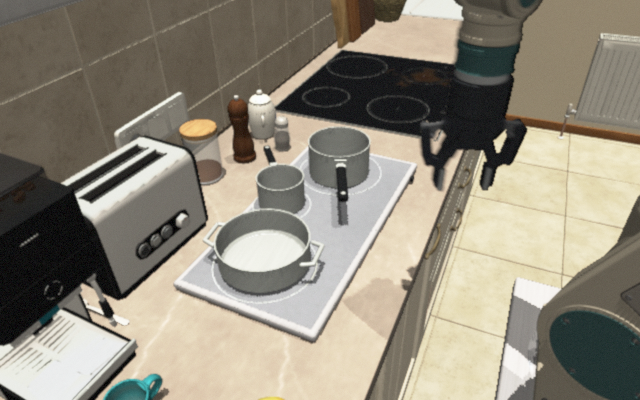

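Both views are clear. In z4 the handle end is at (372,292), well over the tray, and the three rims are unchanged within a pixel. I make a quick numeric check, then hand in.

```bash
python3 - <<'E'
from h import *
S=cv2.imread('pics/scene4.png')[:,:,::-1];T=cv2.imread('pics/top4.png')[:,:,::-1]
ht=handle("top",T,(325,185,388,230));hs=handle("scene",S,(325,160,355,205))
print(ht[1:4],hs[1:4])
P=[onz("top",p,.095) for p in ht[1:3]];print(P)
print([tri(a,b) for a in hs[1:3] for b in ht[1:3]])
a,b=P[0][:2],P[1][:2];d=(b-a)/np.linalg.norm(b-a);m=np.array([.628,-.1685])-a
print("handle-milk",abs(d[0]*m[1]-d[1]*m[0]),"end-cass",[np.linalg.norm(p[:2]-[.573,.0027]) for p in P])
c0,c1=(onz("top",(u,181.3),.105) for u in (521/3+214.67,717/3+214.67));print("pan y",(c0+c1)/2)
s=r.observe();print(s['clock'],abs(s['qvel']).max(),s['ft_force'])
for n in ["top","scene"]:
  A=cv2.imread(f'pics/{n}0.png',0);B=cv2.imread(f'pics/{n}4.png',0)
  bx=(225,125,310,228) if n=="top" else (200,205,330,295)
  mk=(320,125,372,180) if n=="top" else (250,160,308,215)
  for q in(bx,mk): x0,y0,x1,y1=q; print(n,cv2.phaseCorrelate(np.float32(A[y0:y1,x0:x1]),np.float32(B[y0:y1,x0:x1])))
r.job_done()
E
```

```text
(array([380.87504672, 198.70839717]), array([334.40847358, 218.61955784]), 420) (array([340.54609214, 167.79957872]), array([342.42756688, 201.08887221]), 285)
[array([ 0.5238554 , -0.24390191,  0.095     ]), array([ 0.47905561, -0.14529504,  0.095     ])]
[(array([ 0.52444611, -0.24496172,  0.08899911]), np.float64(0.0008476857935936362)), (array([ 0.4768997 , -0.14055686,  0.16101427]), np.float64(0.011499113437280068)), (array([ 0.53381171, -0.26253549, -0.0107361 ]), np.float64(0.015773290679162093)), (array([ 0.48050559, -0.14588992,  0.08218042]), np.float64(8.036717430253397e-05))]
handle-milk 0.12600666048245723 end-cass [np.float64(0.2514511795629764), np.float64(0.17529426515415203)]
pan y [ 0.56152966 -0.32795235  0.105     ]
13.625 0.0623293791146865 [ 0.28589232 -0.221179   -2.11226448]
top ((0.01856269887115758, 0.0066022743090528024), 0.9839310041670937)
top ((0.04343565311605957, 0.02569589470621736), 0.9904597732755873)
scene ((0.4790668012418564, 0.019602786997801047), 0.9839148997868039)
scene ((-0.0009078486834965815, -0.0016170448304002605), 0.9882979679107666)
the job is handed in; nothing more can be done
```

I gripped the saucepan's handle about 130 mm from its axis, at 40 N. I swung it about 46° clockwise on the spot, opened the jaws, moved the arm clear and handed in at about 13.6 s. The hand-in reported no verdict.

My last checks:

| Check | Measured | Required |
|---|---|---|
| Handle end behind the tray's front edge | about 60 mm | any amount behind it |
| Handle centre line to milk pan axis | about 126 mm | 65 mm or more |
| Handle end to casserole axis | about 175 mm | 100 mm or more |
| Saucepan movement from start | under about 1 mm | under 30 mm |
| Milk pan and casserole shift, top view | under 0.05 px (well under 1 mm) | under 15 mm |

- **Small disagreement:** the scene view gave a 0.5 px shift for the casserole where the top view gave none. The casserole's crop may have caught the moved handle's shadow or the arm's. Either way it is about 1 mm at most.
- **Forces:** wrist readings in my checks stayed at a few newtons. The highest was about 6 N vertical just after closing, which I relieved by raising the tool 1 mm.
- **Heights:** the two views put the handle at 0.086–0.088 m before the swing and 0.082–0.089 m after, close to the stated 0.088 m.
- **Tilt:** I did not measure it separately, but the pan looked level in the last pictures.

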